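# Swap the ink cartridge of the date coder

### The arm

A 7-joint arm with a two-finger parallel gripper is mounted at the origin on the work surface. World frame = base frame: x ahead of the robot, y to its left, z up, the work surface at z = 0. Lengths are in m, angles in degrees, forces in N, time in s.
With the tool pointing down it reaches from about 0.425 to 0.875 m from the base axis. Payload 4.7 kg.
Tool frame: the origin (TCP) lies midway between the tips of the shut fingers; the grasp point (between the pads) lies env.grip_point_offset behind it (env.grip_point_offset is the distance from the TCP to the grasp point, in m); z points along the fingers, y is the line along which they close (so a half turn about z gives the same grasp; the last joint's range is limited). The gripper opens to 87 mm and grips with 3 to 60 N. Pads are 19 mm wide; open, the fingers measure 117 mm over their backs; the gripper's body (75 mm by 190 mm) begins 51 mm behind the grasp point.
Start: joints at [69.391, 18.392, -4.016, 83.108, 1.295, 78.541, -3.26], TCP at [0.237, -0.605, 0.223] pointing down, gripper open.
Joint ranges: [-163.93, 163.93], [-17.29, 119.83], [-79.2, 71.16], [3.27, 140.29], [-89.18, 269.18], [5.43, 117.66], [-154.24, 154.24]. Speed limits (degrees/s): [147.25, 147.25, 180, 180, 180, 180, 180].

### API

Orientations are given as [roll, pitch, yaw] about the fixed x, y, z axes, in that order (R = Rz(yaw) Ry(pitch) Rx(roll)).
In Python, from cell import env gives the robot as it stands.
- The arm moves only by the shell command python3 -m creep 'ROWS' [FORCE]. ROWS is a JSON object of lists of equal length, an entry for each row: "translation": the shift along the tool's x, y, z in units of 0.08 m (1.0 is 0.08 m), a list of three; "turn": the turn, a rotation vector about the tool's x, y, z in units of 180 degrees (1.0 is 180 degrees), a list of three; "grip": the opening, from 0 (shut) to 1 (fully open). In form: {"translation": [[x, y, z], ...], "turn": [[ax, ay, az], ...], "grip": [grip, ...]}. A call has 1 to 5 rows; each row shifts and turns the commanded pose from where the row before left it, along the tool's axes as they then stand; what a row does not reach is not made up. A row lasts 1/8 s, in which the tool goes at most 62.5 mm and 10.7 degrees, less where a joint would pass 70% of its speed; a pose out of reach is approached as far as the arm can. A call with a number of a shift or a turn outside -1 to 1 is refused whole. A call with a gripper value outside its range is refused whole. The fingers move at their own pace and stop on an object; FORCE is the grip in N (left out, the last holds). Time passes only in rows, so rows that do not move let the fingers close. It gives the time, the measured TCP pose, the force, the opening and the grip force at its end, in the units of the state.
- env.get_obs(): the state, without advancing time (a new reading comes with each control period).
- env.read_camera(name): name is "scene" or "top" or "wrist"; returns a dict with "frame" (480x640x3 uint8, red, green, blue), "z_map" (480x640 float32, m along the optical axis (not along the pixel's ray), 0 where there is no reading), "K" (3x3 intrinsics, pixels), "rvec" (rotation vector, rad) and "tvec" (3), from world to camera coordinates, as OpenCV has them. Camera axes: x right, y down, z forward; pixel columns grow to the right and rows downward; lengths in m; the calibration is good to about 2 mm. A picture is of the moment at which its call begins.
- env.sign_off(): hands the job in; it is judged then, once.
The state is a dict: "time_s": time; "qpos": joint angles; "joint_velocities": joint speeds; "effort": joint torques, N m; "tool_pos": TCP position; "tool_rot": TCP orientation; "force": force on the tool from outside, world axes, zero at the start; "wrist_torque": the same for the moment, N m; "grip_width": finger opening in m; "grasp_force": force on a finger pad.
Only numpy, scipy, OpenCV 4.12 (cv2) and the standard library are available. Lean on these libraries where they do the work, as an engineer would, in place of code of your own. Each camera call takes 0.05 s, during which the arm holds its last target. There are 200 camera calls.

### The job

Change the ink cartridge in the date coder's dock: lift the sprung clamp bar and turn it well aside, then tip the spent cartridge back by its heel so that its hooked nose rises clear of the retaining lip, and slide it forward over the lip all the way onto the run-out in front, without picking it up. Then take the fresh cartridge (the long one with the heel, not the short blanking block), lay it in the empty bed with its hook down behind the lip, and bring the clamp bar back across it and let it down between its two ridges. Leave everything else on the table alone.

Things in the scene. Friction and masses are not known exactly. Their poses are not given: they have to be found in the camera images.
- dock: fixed cartridge dock: grey slab with an aluminium channel. Origin on the table top (z 0); -x is its front (roughly towards the robot). All positions in its axes. Side guides 46 mm apart inside, tops z 52 mm, x -222 to +10 mm. The clamp bar's post, 22 mm thick, stands at (-20, +75 mm). A cartridge is home with its origin at (0, 0, 44 mm), axes as the dock's; play 2 mm forward, 6 back, 3 sideways
- bed (a point): middle of the bed's top, dock (-18, 0, 44 mm): a flat seat, x -46 to +10 mm. Its rear edge at x +10 is where a cartridge tips; behind it the slab (to x +75 mm) is low, z 20 mm, so that the overhanging heel can be pressed down, until its end has gone 24 mm; about 5 mm at its middle lifts the tab over the lip with some room
- lip (a point): middle of the top of the retaining lip, dock (-64, 0, 44 mm): an upright ridge x -67 to -61 mm. Behind it, x -61 to -46 mm, a slot (floor z 30 mm) takes the cartridge's hook tab
- runout (a point): middle of the run-out's floor, dock (-141, 0, 36 mm): a flat channel in front of the lip, x -67 to -216 mm, 8 mm lower than the lip, closed by an end stop
- bar (a joint): turn of the steel clamp bar (14 mm wide, 10 thick, 88 long from the post axis) about the upright post, rad: 0 = across the bed (pointing to dock -y), grows as its free end swings to the front (dock -x); 1.57 = pointing to the front, out of the way; range -0.2 to 1.9. Stays where it is left (friction 0.04 N m)
- bar_lift (a joint): height of the bar on its spring, m: 0 = its underside at dock z 84 mm, just on top of a seated cartridge; range -0.004 to 0.030. Spring and weight pull it down with about 4 N at 0, 7 N at 0.03. Raise it over 0.006 to swing it over the cartridge's ridges (0.016 is ample); let go, it sinks down
- bar_knob (a point): centre of the top of the bar's upright round knob: black, 18 mm across, 36 mm tall, standing on the bar 75 mm from the post axis (above the middle of the bed when the bar is at 0). Moves with the bar
- bar_pivot (a point): the bar's turning axis (on the post), at the height of the bar's underside
- spent: spent ink cartridge, in the dock at the start: black plastic, 0.25 kg. Origin: centre of its flat underside; -x nose, +x heel, z up. Main body x -59 to +25 mm, 40 mm wide, 40 mm tall; heel: flat step x +25 to +59 mm, 16 mm tall. On top two cross ridges, 6 mm tall, 4 mm thick, at x -39 and -1 mm; the bar lies in the 34 mm saddle between them
- fresh: fresh ink cartridge, the same shape as the spent one: black plastic, 0.25 kg. Origin: centre of its flat underside; -x nose, +x heel, z up. Main body x -59 to +25 mm, 40 mm wide, 40 mm tall; heel: flat step x +25 to +59 mm, 16 mm tall. It lies level on one of two low grey rests left and right of the dock, its underside 20 mm above the table, free on both sides
- spent_heel (a point): middle of the flat top of the spent cartridge's heel (cartridge x +42, z 16 mm). Pressing here with a few newtons tips the nose up; in front of it stands the body's rear face (x +25 mm, 24 mm higher), which can be pushed
- spent_nose (a point): lower front edge of the spent cartridge's underside (cartridge x -59 mm, z 0). The hook tab hangs 8 mm below it, x -59 to -52 mm, 36 mm wide
- fresh_nose (a point): the same point on the fresh cartridge, which has the same tab
- bottle_a: bystander: brown glass bottle with label, standing, 60 mm across, 190 mm tall; origin under its foot
- bottle_b: bystander: the same without label
- tin: bystander: steel can, 70 mm across, 70 mm tall
- wrench: bystander: open-ended wrench 160 mm long, lying
- brush: bystander: brush 180 mm long, lying
- spray_gun: bystander: blue water spray gun, lying, about 140 by 140 mm, 40 mm high
- cup: bystander: white plastic cup, 72 mm across, 80 mm tall
- blank: bystander: blanking block, black plastic, 80 x 40 x 34 mm with a round stub on top and neither hook nor heel, on the other rest; easily taken for a cartridge, but shorter
Mind the look-alikes: they are no part of the job. Leave any yellow look-alike of the fresh alone. Leave any orange look-alike of the spent alone.

How it is judged (in metres and radians):
On the way, in this order (a step that is already met when the one before it is completed fails the run):
1. the clamp bar has been lifted off the spent cartridge by more than 6 mm (value of joint bar_lift above 0.006 m), for 0.05 s.
2. the clamp bar is turned aside, by more than 1.2 rad, with the spent cartridge still hooked behind the lip (value of joint bar above 1.2 rad and x of spent in the frame of dock above -0.02 m), for 0.1 s.
3. the spent cartridge is tipped back: its nose raised at least 7 mm in the dock, its heel end down (z of spent_nose in the frame of dock above 0.051 m and angle between spent's own z axis and vertical above 0.09 rad and x of spent in the frame of dock above -0.06 m), for 0.05 s.
4. the spent cartridge lies wholly in front of the lip on the run-out, between the guides (x of spent in the frame of dock between -0.175 and -0.127 m and y of spent in the frame of dock between -0.012 and 0.012 m and z of spent in the frame of dock between 0.026 and 0.052 m and linear speed of spent below 0.02 m/s), for 0.2 s.
5. the fresh cartridge is seated in the bed, level, hook behind the lip (x of fresh in the frame of dock between -0.007 and 0.008 m and y of fresh in the frame of dock between -0.006 and 0.006 m and z of fresh in the frame of dock between 0.04 and 0.0475 m and z of fresh_nose in the frame of dock between 0.04 and 0.0475 m and angle between the x axis of fresh and the x axis of dock, either way round below 0.12 rad and angle between fresh's own z axis and vertical below 0.06 rad and linear speed of fresh below 0.02 m/s and x of fresh_nose in the frame of dock below -0.03 m), for 0.2 s.
At the end, for the whole second after the job is handed in: Spent cartridge on the run-out, wholly in front of the lip (origin 127-175 mm ahead of the dock's); fresh one seated in the bed, hook behind the lip, level within 0.06 rad, height within 4 mm; bar across it within 0.15 rad and down between its ridges (lift under 4 mm); all at rest (all of step 4 and all of step 5 and value of joint bar between -0.15 and 0.15 rad and value of joint bar_lift below 0.004 m); the robot touches nothing.
It fails at once if the spent cartridge is picked up (its origin more than 35 mm above the bed) (z of spent in the frame of dock above 0.079 m).
It fails at once if the blanking block or another bystander is moved more than 30 mm (distance of any of bottle_a, bottle_b, tin, wrench, brush, spray_gun, cup, blank from where it was at the start of the episode above 0.03 m).
It fails at once if a bottle, the can or the cup is knocked over (angle between any of bottle_a, bottle_b, tin, cup's own z axis and vertical above 0.5 rad).
It also fails if it takes over 72 s, if anything falls off the work surface, if the arm or the gripper's body presses on something with over 40 N, if the wrist force passes 120 N, or if a joint passes its speed limit or range.

## Working session

There is one attempt and no reset: what is moved stays moved. The work goes in short steps, Python scripts to look and compute and a shell command to move; the robot and the scene stay as the last step left them, time stands still between calls to the robot, and variables do not carry over. Pictures are saved under pics/ and viewed, at most 10 in all, crops included, and the job is handed in when it is done.

```bash
ls; mkdir -p pics; python3 - <<'E'
from cell import env
import cv2,numpy as np
o=env.get_obs()
print({k:np.round(v,3).tolist() for k,v in o.items()}, env.grip_point_offset)
for n in("scene","top"):
    r=env.read_camera(n); cv2.imwrite(f"pics/{n}0.png",r["frame"][:,:,::-1]); np.savez(f"{n}0.npz",**r)
    print(n,r["K"].tolist(),r["rvec"],r["tvec"])
E
```

```text
pics
{'time_s': 0.0, 'qpos': [69.389, 18.44, -4.015, 83.174, 1.295, 78.541, -3.26], 'joint_velocities': [-0.02, 0.036, 0.083, -0.077, -0.046, -0.006, -0.027], 'effort': [0.0, -49.129, -0.404, -31.253, -0.064, 0.044, 0.0], 'tool_pos': [0.237, -0.605, 0.221], 'tool_rot': [-179.891, 0.006, 21.42], 'force': [0.266, 0.298, -0.393], 'wrist_torque': [-0.023, -0.016, -0.015], 'grasp_force': 0.0, 'grip_width': 0.087} 0.0187
scene [[543.5294707751907, 0.0, 306.48506142870434], [0.0, 543.5294707751907, 238.81929599474577], [0.0, 0.0, 1.0]] [ 0.79414465  2.7229804  -0.84903484] [ 0.45214709 -0.1621373   1.67546454]
top [[490.57098125875297, 0.0, 327.1923265680757], [0.0, 490.57098125875297, 242.10248988577735], [0.0, 0.0, 1.0]] [ 2.17002302 -2.22314436  0.05628942] [0.01398018 0.52567004 1.30475446]
```

View pics/top0.png

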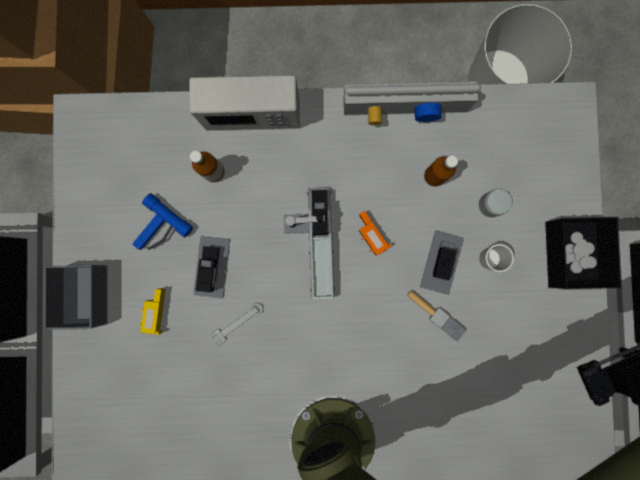

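View pics/scene0.png

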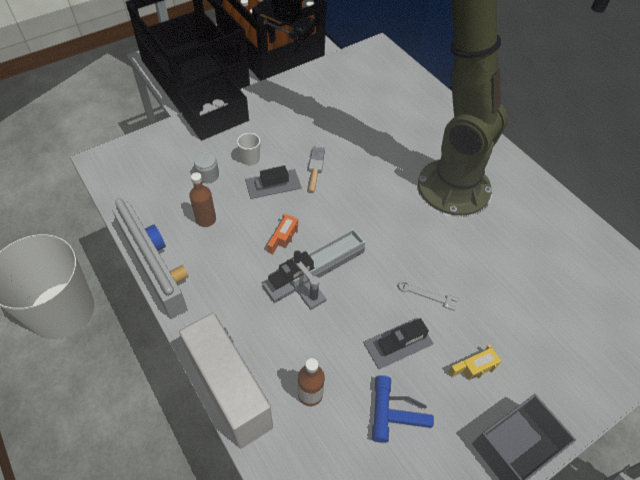

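Top view: dock at about (320,245) px with its rear upwards. The fresh cartridge (with heel) is on the left rest (207,267) and the blank is on the right rest (443,262). The post is at about (290,220). Next I measure them using depth.

```bash
cat > h.py <<'E'
import cv2,numpy as np
def world(r):
    R=cv2.Rodrigues(r["rvec"])[0]; K=r["K"]; z=r["z_map"].astype(float)
    v,u=np.mgrid[:480,:640]
    c=np.stack([(u-K[0,2])/K[0,0]*z,(v-K[1,2])/K[1,1]*z,z],-1)
    return (c-r["tvec"].ravel())@R   # R^T(c-t)
def rect(P):
    (c,s,a)=cv2.minAreaRect((P[:,:2]*1000).astype(np.float32)); 
    return np.round(c,1),np.round(s,1),round(a,2)
E
python3 - <<'E'
from h import *
r=dict(np.load("top0.npz"));W=world(r);f=r["frame"].astype(int)
print("table z",np.median(W[320:400,60:180,2]))
def box(n,u0,u1,v0,v1,z0,z1,dark=None):
    w=W[v0:v1,u0:u1].reshape(-1,3);g=f[v0:v1,u0:u1].max(-1).ravel()
    m=(w[:,2]>z0)&(w[:,2]<z1)
    if dark: m&=g<dark
    m2=m.reshape(v1-v0,u1-u0).astype(np.uint8)
    k,l,s,_=cv2.connectedComponentsWithStats(m2); b=1+np.argmax(s[1:,4]); P=w[(l==b).ravel()]
    print(n,len(P),rect(P),"z",np.percentile(P[:,2],[5,50,95]).round(4))
box("channel",300,345,178,305,.012,.12)
box("guides",300,345,232,305,.03,.056)
box("knob+bar",280,335,200,240,.09,.2)
box("spent top",305,335,180,245,.075,.098)
box("freshrest",185,240,225,305,.01,.1)
box("fresh",185,240,225,305,.028,.1)
box("freshbody",185,240,225,305,.045,.1)
box("blank",415,470,225,300,.03,.1)
c=cv2.resize(r["frame"][170:310,180:350],None,fx=4.5,fy=4.2,interpolation=cv2.INTER_CUBIC)
cv2.imwrite("pics/crop0.png",c[:,:,::-1])
E
```

```text
table z -0.00048503213231521167
channel 2546 (array([525.5,  28.4]), array([296.9,  83.6]), 0.48) z [0.0192 0.0381 0.0902]
guides 1311 (array([464.9,  17.4]), array([175.5,  59.2]), 0.4) z [0.0314 0.0363 0.053 ]
knob+bar 242 (array([578.3,  56. ]), array([96. , 23.3]), 89.7) z [0.0909 0.0958 0.1304]
spent top 513 (array([584.4,  27.5]), array([82.9, 57.8]), 0.39) z [0.0796 0.0847 0.0941]
freshrest 852 (array([463. , 324.2]), array([ 56.3, 118.7]), 82.42) z [0.0202 0.0572 0.0646]
fresh 785 (array([461.6, 317.3]), array([ 41.8, 117.8]), 82.37) z [0.0324 0.0579 0.0649]
freshbody 541 (array([444.7, 319.6]), array([41.5, 83.9]), 82.17) z [0.0526 0.0596 0.0658]
blank 526 (array([ 460. , -304.5]), array([41.5, 79.7]), 74.75) z [0.0407 0.0535 0.065 ]
```

View pics/crop0.png

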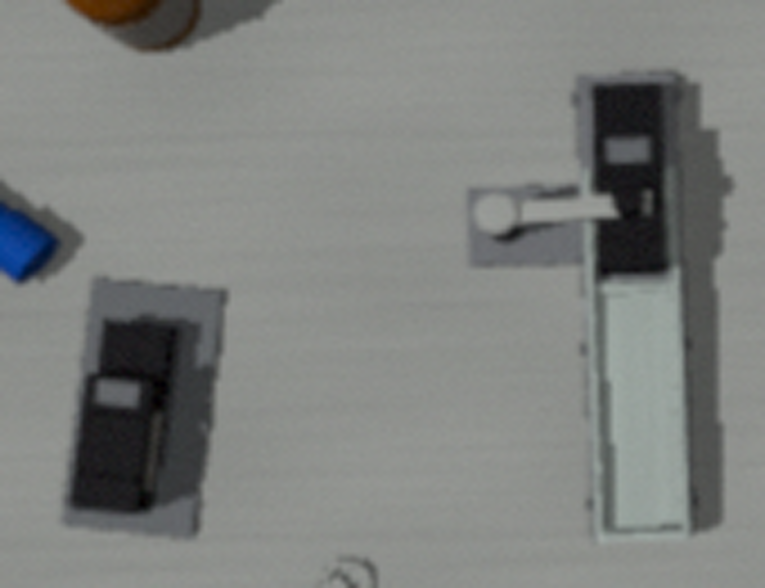

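The crop shows the fresh cartridge with its heel to the rear. The bar runs from the post at (497,212) to the knob at (635,200). Next I refine the dock yaw and centre line.

```bash
python3 - <<'E'
from h import *
r=dict(np.load("top0.npz"));W=world(r);f=r["frame"].astype(int)
reg=W[178:305,295:350]; fr=f[178:305,295:350]
P=reg.reshape(-1,3)
# per-slice lateral extent of the guide tops (z~52) and floor
def fit(lo,hi,z0,z1,n):
    L=[]
    for x in np.arange(lo,hi,.006):
        q=P[(abs(P[:,0]-x)<.003)&(P[:,2]>z0)&(P[:,2]<z1)]
        if len(q)>3: L.append((x,q[:,1].min(),q[:,1].max()))
    L=np.array(L)
    for j in(1,2):
        a=np.polyfit(L[:,0],L[:,j],1);print(n,"edge",j,"slope deg",np.degrees(np.arctan(a[0])).round(2),"y at .6",np.polyval(a,.6).round(4),"y at .45",np.polyval(a,.45).round(4),"res",(L[:,j]-np.polyval(a,L[:,0])).std().round(4))
fit(.39,.53,.045,.056,"guides")
fit(.54,.57,.076,.098,"spent front"); 
fit(.60,.625,.076,.098,"spent rear")
fit(.63,.65,.045,.07,"heel")
k=P[(P[:,2]>.105)];print("knob",k.mean(0),k.min(0),k.max(0),len(k))
A=W[195:245,280:300].reshape(-1,3);A=A[A[:,2]>.06];print("post",A.mean(0),A.min(0),A.max(0))
for x in np.arange(.36,.68,.008):
    q=P[(abs(P[:,0]-x)<.003)&(abs(P[:,1]-.017)<.012)]
    print(round(x,3),np.median(q[:,2]).round(4) if len(q) else None,end="; ")
E
```

```text
guides edge 1 slope deg 0.38 y at .6 -0.0072 y at .45 -0.0082 res 0.0007
guides edge 2 slope deg 0.5 y at .6 0.0448 y at .45 0.0435 res 0.0007
spent front edge 1 slope deg 5.97 y at .6 0.0038 y at .45 -0.0118 res 0.0007
spent front edge 2 slope deg -1.77 y at .6 0.0354 y at .45 0.04 res 0.0001
spent rear edge 1 slope deg -1.36 y at .6 -0.0 y at .45 0.0035 res 0.0
spent rear edge 2 slope deg -1.29 y at .6 0.0384 y at .45 0.0417 res 0.0
heel edge 1 slope deg 5.89 y at .6 -0.0031 y at .45 -0.0185 res 0.0007
heel edge 2 slope deg -0.62 y at .6 0.0386 y at .45 0.0402 res 0.0
knob [0.54637428 0.01494761 0.47330184] [0.46006981 0.00374806 0.10766066] [0.58971512 0.02759951 1.32937216] 66
post [0.57533072 0.08740278 0.11690187] [0.46006981 0.00374806 0.06181093] [0.59009793 0.10397146 1.32937216]
0.36 0.0001; 0.368 0.0007; 0.376 0.0035; 0.384 0.0382; 0.392 0.034; 0.4 0.0364; 0.408 0.0348; 0.416 0.036; 0.424 0.0352; 0.432 0.0344; 0.44 0.0357; 0.448 0.0354; 0.456 0.0354; 0.464 0.0357; 0.472 0.0355; 0.48 0.0354; 0.488 0.0344; 0.496 0.0358; 0.504 0.0358; 0.512 0.0357; 0.52 0.0357; 0.528 0.0362; 0.536 0.0416; 0.544 0.0687; 0.552 0.0829; 0.56 0.0866; 0.568 0.0837; 0.576 0.093; 0.584 0.1292; 0.592 0.0865; 0.6 0.0882; 0.608 0.0841; 0.616 0.0849; 0.624 0.0849; 0.632 0.059; 0.64 0.0594; 0.648 0.0593; 0.656 0.0612; 0.664 None; 0.672 0.0187; 0.68 -0.0006;
```

```bash
python3 -m creep '{"translation":[[0,0,0],[0,0,0],[0,0,0],[0,0,0]],"turn":[[0,0,-0.055],[0,0,-0.055],[0,0,-0.055],[0,0,-0.055]],"grip":[0.6,0.6,0.6,0.6]}' 25
python3 -m creep '{"translation":[[0,0,0],[0,0,0],[0,0,0],[0,0,0]],"turn":[[0,0,-0.055],[0,0,-0.055],[0,0,-0.051],[0,0,0]],"grip":[0.6,0.6,0.6,0.6]}'
python3 -m creep '{"translation":[[0.55,0.3,0],[0.55,0.3,0],[0.55,0.3,0],[0.55,0.3,0],[0.55,0.3,0]],"turn":[[0,0,0],[0,0,0],[0,0,0],[0,0,0],[0,0,0]],"grip":[0.6,0.6,0.6,0.6,0.6]}'
```

```text
time_s: 0.6
tool_pos: [0.2372, -0.6048, 0.2219]
tool_rot: [-179.9, -0.0, 61.3]
force: [0.0, -0.1, -0.5]
grip_width: 0.0561
grasp_force: 0.0
time_s: 1.1
tool_pos: [0.2371, -0.6049, 0.222]
tool_rot: [-180.0, -0.1, 89.9]
force: [-0.0, 0.5, -0.3]
grip_width: 0.0526
grasp_force: 0.0
time_s: 1.72
tool_pos: [0.3579, -0.3835, 0.2225]
tool_rot: [180.0, 0.0, 89.8]
force: [-0.4, -0.3, -0.2]
grip_width: 0.0524
grasp_force: 0.0
```

```bash
python3 -m creep '{"translation":[[0.62,0.34,0],[0.62,0.34,0],[0.62,0.34,0],[0.62,0.34,0]],"turn":[[0,0,0],[0,0,0],[0,0,0],[0,0,0]],"grip":[0.6,0.6,0.6,0.6]}'
python3 -m creep '{"translation":[[0.62,0.34,0],[0.62,0.34,0],[0.62,0.34,0],[0.62,0.34,0],[0,0,0]],"turn":[[0,0,0],[0,0,0],[0,0,0],[0,0,0],[0,0,0]],"grip":[0.6,0.6,0.6,0.6,0.6]}'
python3 - <<'E'
from cell import env
from h import *
r=env.read_camera("wrist");np.savez("w1.npz",**r);cv2.imwrite("pics/w1.png",r["frame"][:,:,::-1])
W=world(r);P=W.reshape(-1,3)
m=(P[:,2]>.115)&(P[:,2]<.137)&(np.hypot(P[:,0]-.58,P[:,1]-.02)<.05)
if m.any():
    k=P[m];print("knob",k.mean(0),k.min(0),k.max(0),len(k))
R=cv2.Rodrigues(r["rvec"])[0];print("cam",-R.T@r["tvec"].ravel())
E
```

```text
time_s: 2.22
tool_pos: [0.4667, -0.1851, 0.2227]
tool_rot: [180.0, 0.0, 89.8]
force: [0.7, -0.5, -0.7]
grip_width: 0.0521
grasp_force: 0.0
time_s: 2.85
tool_pos: [0.5756, 0.018, 0.2224]
tool_rot: [180.0, -0.2, 90.3]
force: [-0.8, -0.1, 0.3]
grip_width: 0.0525
grasp_force: 0.0
knob [0.58214429 0.02359372 0.12790602] [0.57337126 0.0135662  0.11509387] [0.59126597 0.03086824 0.13112968] 438
cam [0.57482703 0.10134813 0.38496255]
```

View pics/w1.png

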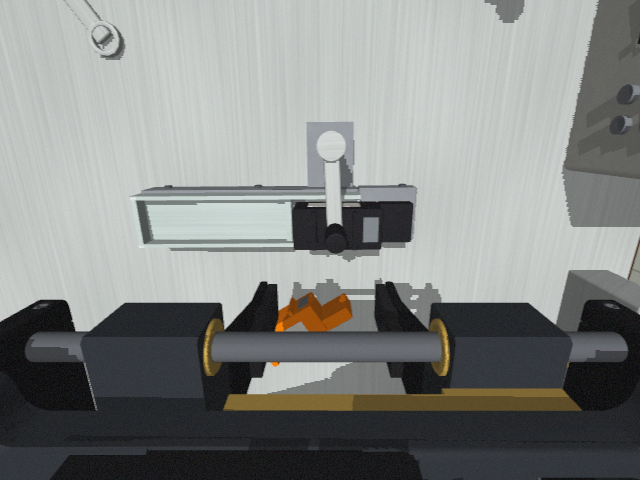

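The wrist view shows the knob at (335,238), the post cap at (331,146), and the dock's channel from x 135 to 415 px. I'll re-measure from this closer view.

```bash
python3 - <<'E'
from h import *
r=dict(np.load("w1.npz"));W=world(r)
def sel(u0,u1,v0,v1,z0,z1):
    p=W[v0:v1,u0:u1].reshape(-1,3);return p[(p[:,2]>z0)&(p[:,2]<z1)]
for n,a in dict(knobtop=(315,355,215,260,.1275,.135),postcap=(305,360,120,172,.09,.14),spent=(288,420,195,262,.08,.0865),heel=(378,420,195,262,.055,.065),guideA=(130,295,180,200,.046,.056),guideB=(130,295,238,256,.046,.056),dockall=(125,425,178,260,.015,.057)).items():
    p=sel(*a); print(n,len(p),rect(p),p.min(0).round(4),p.max(0).round(4),np.median(p[:,2]).round(4))
    if "guide" in n: print("  slope",np.degrees(np.polyfit(p[:,0],p[:,1],1)[0]))
E
```

```text
knobtop 354 (array([582.3,  22.2]), array([17. , 16.7]), 48.31) [0.5734 0.0136 0.1276] [0.5911 0.0305 0.1311] 0.1294
postcap 877 (array([578. ,  91.8]), array([23.2, 32.6]), 0.68) [0.5663 0.0755 0.0906] [0.5896 0.1082 0.0996] 0.0973
spent 2606 (array([585. ,  21.5]), array([84. , 40.1]), 0.29) [0.543  0.0013 0.0801] [0.627  0.0417 0.0864] 0.0841
heel 1173 (array([643.9,  22.4]), array([33.9, 39.4]), 0.86) [0.6266 0.0028 0.0562] [0.6609 0.0422 0.0622] 0.06
guideA 793 (array([460.2,  45.7]), array([165.4,   4.4]), 0.33) [0.3775 0.0433 0.046 ] [0.5429 0.0484 0.0547] 0.052
  slope 0.4581530148317354
guideB 860 (array([458.4,  -4.2]), array([ 10.5, 162.1]), 88.46) [ 0.3773 -0.0076  0.046 ] [0.5395 0.003  0.0548] 0.0519
  slope 0.3046740673848532
dockall 11145 (array([525.4,  23.7]), array([296.7,  60.8]), 0.47) [ 0.3769 -0.0076  0.015 ] [0.6738 0.0552 0.0568] 0.0365
```

```bash
python3 -m creep '{"translation":[[0.045,0.07,0.3],[0,0,0.62],[0,0,0.62],[0,0,0],[0,0,0]],"turn":[[0,0,0],[0,0,0],[0,0,0],[0,0,0],[0,0,0]],"grip":[0.6,0.6,0.6,0,0]}' 25
python3 -m creep '{"translation":[[0,0,0],[0,0,0],[0,0,0]],"turn":[[0,0,0],[0,0,0],[0,0,0]],"grip":[0,0,0]}'
```

```text
time_s: 3.52
tool_pos: [0.5816, 0.0144, 0.1011]
tool_rot: [179.9, 0.0, 89.9]
force: [0.5, 0.4, 0.6]
grip_width: 0.0395
grasp_force: 0.0
time_s: 3.9
tool_pos: [0.5821, 0.015, 0.101]
tool_rot: [179.8, 0.0, 90.0]
force: [1.0, 0.1, 4.8]
grip_width: 0.0172
grasp_force: 25.0
```

```bash
python3 -m creep '{"translation":[[0,0,-0.12],[0,0,-0.12],[0,0,0]],"turn":[[0,0,0],[0,0,0],[0,0,0]],"grip":[0,0,0]}'
python3 -m creep '{"translation":[[0.019,-0.186,0],[0.055,-0.179,0],[0.09,-0.164,0],[0.12,-0.143,0]],"turn":[[0,0,0],[0,0,0],[0,0,0],[0,0,0]],"grip":[0,0,0,0]}'
python3 -m creep '{"translation":[[0.147,-0.116,0],[0.167,-0.085,0],[0.18,-0.05,0],[0.187,-0.013,0],[0,0,0]],"turn":[[0,0,0],[0,0,0],[0,0,0],[0,0,0],[0,0,0]],"grip":[0,0,0,0,0]}'
```

```text
time_s: 4.28
tool_pos: [0.5808, 0.0151, 0.119]
tool_rot: [180.0, 0.0, 90.0]
force: [2.8, -0.1, -6.7]
grip_width: 0.0173
grasp_force: 25.0
time_s: 4.78
tool_pos: [0.5229, 0.0337, 0.1167]
tool_rot: [-179.5, 0.3, 89.8]
force: [-3.5, -5.4, -5.3]
grip_width: 0.0135
grasp_force: 23.2
time_s: 5.4
tool_pos: [0.5064, 0.0949, 0.1192]
tool_rot: [179.9, -0.1, 90.2]
force: [0.7, -0.5, 0.2]
grip_width: 0.0003
grasp_force: 0.0
```

The knob slipped out during the swing, because the grip was off-centre in y. I'll rise, open the gripper and look.

```bash
python3 -m creep '{"translation":[[0,0,-0.6],[0,0,-0.5],[0,0,0]],"turn":[[0,0,0],[0,0,0],[0,0,0]],"grip":[0.6,0.6,0.6]}'
cat >> h.py <<'E'
def knobpost(W,verbose=True):
    P=W.reshape(-1,3);d=np.hypot(P[:,0]-.578,P[:,1]-.0935)
    m=(P[:,2]>.112)&(P[:,2]<.17)&(d<.1)&(d>.03)
    k=P[m]; 
    if len(k)<10: print("no knob",len(k)); return
    t=np.percentile(k[:,2],95); k=k[k[:,2]>t-.004]
    (c,rad)=cv2.minEnclosingCircle((k[:,:2]*1000).astype(np.float32))
    dx,dy=np.array(c)/1000-[.578,.0935]
    print("knob",np.round(c,1),"rad",round(rad,1),"ztop",t.round(4),"angle",np.arctan2(-dx,-dy).round(3),"r",np.hypot(dx,dy).round(4),len(k))
E
python3 - <<'E'
from cell import env
from h import *
for n in("wrist","top"):
    r=env.read_camera(n);np.savez(n+"2.npz",**r);W=world(r);print(n);knobpost(W)
    if n=="wrist": cv2.imwrite("pics/w2.png",r["frame"][:,:,::-1])
E
```

```text
time_s: 5.78
tool_pos: [0.5086, 0.093, 0.2102]
tool_rot: [179.6, -0.0, 90.0]
force: [0.2, 0.2, 1.0]
grip_width: 0.0228
grasp_force: 0.0
wrist
knob [505.7 115.9] rad 8.9 ztop 0.1269 angle 1.871 r 0.0757 410
top
no knob 0
```

View pics/w2.png

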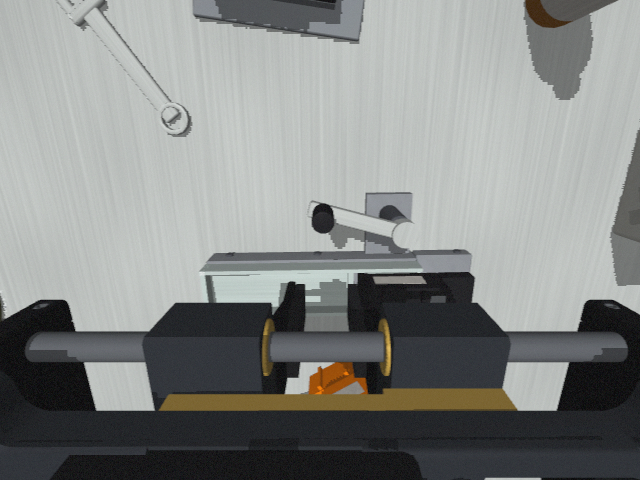

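The wrist image shows the bar swung well aside: knob at (322,218), post at (403,235), about 1.87 rad, sunk down and stable. Next I move above the spent heel with the fingers shut.

```bash
python3 -m creep '{"translation":[[-0.3,0.58,0],[-0.3,0.58,0],[-0.3,0.58,0],[0,0,0],[0,0,0]],"turn":[[0,0,0],[0,0,0],[0,0,0],[0,0,0],[0,0,0]],"grip":[0,0,0,0,0]}'
python3 -m creep '{"translation":[[0,0,0.6],[0,0,0.6],[0,0,0.5],[0,0,0],[0,0,0]],"turn":[[0,0,0],[0,0,0],[0,0,0],[0,0,0],[0,0,0]],"grip":[0,0,0,0,0]}'
```

```text
time_s: 6.5
tool_pos: [0.6439, 0.0213, 0.2047]
tool_rot: [-179.8, -0.1, 90.0]
force: [0.1, -0.2, -0.6]
grip_width: 0.0019
grasp_force: 0.0
time_s: 7.12
tool_pos: [0.6455, 0.0214, 0.0726]
tool_rot: [179.9, -0.0, 90.1]
force: [-0.1, 0.6, 0.8]
grip_width: 0.0006
grasp_force: 0.0
```

```bash
python3 -m creep '{"translation":[[0,0,0.12],[0,0,0.06],[0,0,0]],"turn":[[0,0,0],[0,0,0],[0,0,0]],"grip":[0,0,0]}'
python3 -m creep '{"translation":[[0,0,0.05],[0,0,0]],"turn":[[0,0,0],[0,0,0]],"grip":[0,0]}'
```

```text
time_s: 7.5
tool_pos: [0.6456, 0.0204, 0.0567]
tool_rot: [179.9, 0.0, 90.0]
force: [1.8, 0.2, 2.1]
grip_width: 0.0002
grasp_force: 1.0
time_s: 7.75
tool_pos: [0.647, 0.0205, 0.0535]
tool_rot: [179.7, -0.0, 90.0]
force: [3.2, 0.0, 5.4]
grip_width: 0.0003
grasp_force: 2.6
```

```bash
cat >> h.py <<'E'
def spentslope(W,f):
    P=W.reshape(-1,3);g=f.max(-1).ravel()
    m=(abs(P[:,1]-.021)<.018)&(P[:,0]>.37)&(P[:,0]<.7)&(P[:,2]>.062)&(P[:,2]<.13)&(g<90)
    for x in np.arange(.40,.66,.01):
        q=P[m&(abs(P[:,0]-x)<.005)]
        if len(q)>4: print(round(x,3),np.round(np.percentile(q[:,2],[10,50,90]),4),len(q))
E
python3 - <<'E'
from cell import env
from h import *
r=env.read_camera("scene");spentslope(world(r),r["frame"])
E
```

```text
0.56 [0.0939 0.097  0.0996] 15
0.57 [0.0906 0.0947 0.1001] 20
0.58 [0.0865 0.0911 0.1005] 26
0.59 [0.0883 0.0901 0.0932] 22
0.6 [0.0864 0.0878 0.0891] 5
0.62 [0.0797 0.0824 0.0845] 6
0.63 [0.0769 0.0807 0.0835] 18
0.64 [0.0649 0.0724 0.1244] 17
0.65 [0.067  0.0709 0.0763] 6
```

```bash
python3 -m creep '{"translation":[[0,-0.05,-0.01],[0,-0.05,-0.01],[0,-0.05,-0.015],[0,0,0]],"turn":[[0,0,0],[0,0,0],[0,0,0],[0,0,0]],"grip":[0,0,0,0]}'
python3 - <<'E'
from cell import env
from h import *
r=env.read_camera("scene");spentslope(world(r),r["frame"])
E
```

```text
time_s: 8.3
tool_pos: [0.6366, 0.0205, 0.0576]
tool_rot: [179.5, -0.0, 90.0]
force: [5.9, -0.3, 6.9]
grip_width: 0.0003
grasp_force: 4.0
0.55 [0.0888 0.0924 0.0957] 24
0.56 [0.0894 0.0928 0.0977] 25
0.57 [0.0856 0.0895 0.093 ] 27
0.58 [0.0851 0.0894 0.0928] 22
0.59 [0.0836 0.0854 0.0874] 9
0.6 [0.0816 0.0849 0.0894] 5
0.61 [0.0779 0.0836 0.0867] 5
0.62 [0.0674 0.082  0.0857] 20
0.63 [0.0693 0.0773 0.1254] 14
0.64 [0.0646 0.0714 0.0795] 15
```

```bash
python3 -m creep '{"translation":[[0,-0.06,0],[0,-0.06,-0.01],[0,-0.06,-0.02],[0,0,0]],"turn":[[0,0,0],[0,0,0],[0,0,0],[0,0,0]],"grip":[0,0,0,0]}'
python3 - <<'E'
from cell import env
from h import *
r=env.read_camera("scene");spentslope(world(r),r["frame"])
E
```

```text
time_s: 8.85
tool_pos: [0.6216, 0.0207, 0.0603]
tool_rot: [179.6, 0.0, 90.0]
force: [2.9, -0.4, 12.0]
grip_width: 0.0004
grasp_force: 5.8
0.53 [0.081  0.0844 0.0876] 23
0.54 [0.0816 0.0848 0.0888] 23
0.55 [0.0811 0.0858 0.0916] 35
0.56 [0.081  0.0833 0.0868] 24
0.57 [0.0804 0.0847 0.0897] 10
0.58 [0.0824 0.086  0.089 ] 7
0.59 [0.0828 0.0851 0.0886] 11
0.6 [0.0814 0.084  0.0877] 13
0.61 [0.0645 0.0803 0.0885] 21
0.62 [0.0628 0.0747 0.0803] 17
0.63 [0.0643 0.0702 0.0802] 13
0.64 [0.0623 0.0632 0.0656] 12
```

```bash
python3 -m creep '{"translation":[[0,0,-0.06],[0,-0.2,0],[0,-0.25,0],[0,-0.25,0],[0,-0.25,0]],"turn":[[0,0,0],[0,0,0],[0,0,0],[0,0,0],[0,0,0]],"grip":[0,0,0,0,0]}'
python3 -m creep '{"translation":[[0,-0.25,0],[0,-0.2,0],[0,-0.1,0],[0,0,0],[0,0,0]],"turn":[[0,0,0],[0,0,0],[0,0,0],[0,0,0],[0,0,0]],"grip":[0,0,0,0,0]}'
python3 - <<'E'
from cell import env
from h import *
r=env.read_camera("scene");spentslope(world(r),r["frame"])
E
```

```text
time_s: 9.52
tool_pos: [0.5425, 0.0205, 0.0624]
tool_rot: [179.9, -0.0, 90.0]
force: [4.2, -0.6, 4.6]
grip_width: 0.0004
grasp_force: 2.3
time_s: 10.15
tool_pos: [0.4981, 0.0204, 0.0617]
tool_rot: [-179.9, -0.0, 90.0]
force: [-0.5, 0.2, -0.2]
grip_width: -0.0
grasp_force: 0.0
0.41 [0.0816 0.0836 0.0873] 32
0.42 [0.0796 0.0845 0.0911] 26
0.43 [0.0815 0.0834 0.0864] 27
0.44 [0.0812 0.0828 0.085 ] 14
0.45 [0.0758 0.0782 0.0818] 13
0.46 [0.0792 0.0854 0.0893] 6
0.47 [0.08   0.0816 0.0833] 16
0.48 [0.0723 0.0795 0.0817] 15
0.49 [0.0704 0.0751 0.0812] 16
0.5 [0.0631 0.071  0.0805] 13
0.51 [0.0696 0.073  0.0827] 11
```

```bash
python3 -m creep '{"translation":[[0,0,-0.5],[0,0.1,-0.7],[0,0,-0.7],[0,0,0]],"turn":[[0,0,0],[0,0,0],[0,0,0],[0,0,0]],"grip":[0.7,0.7,0.7,0.7]}'
python3 - <<'E'
from cell import env
from h import *
r=env.read_camera("wrist");W=world(r);cv2.imwrite("pics/w3.png",r["frame"][:,:,::-1]);np.savez("w3.npz",**r)
knobpost(W)
P=W.reshape(-1,3);g=r["frame"].max(-1).ravel()
for n,z0,z1 in(("body",.07,.092),("heel",.042,.066)):
    m=(abs(P[:,1]-.021)<.021)&(P[:,0]>.37)&(P[:,0]<.56)&(P[:,2]>z0)&(P[:,2]<z1)&(g<80)
    q=P[m];print(n,len(q));print(rect(q),np.percentile(q[:,0],[1,99]).round(4),np.percentile(q[:,2],[5,50,95]).round(4))
E
```

```text
time_s: 10.7
tool_pos: [0.5096, 0.021, 0.2185]
tool_rot: [179.5, 0.0, 90.0]
force: [0.2, 0.5, -0.9]
grip_width: 0.0323
grasp_force: 0.0
knob [505.8 115.6] rad 8.8 ztop 0.1272 angle 1.868 r 0.0755 487
body 3470
(array([441.9,  21.9]), array([40.1, 83.8]), 89.86) [0.402  0.4832] [0.0776 0.0819 0.0879]
heel 1494
(array([449.3,  21.8]), array([ 40.4, 132.8]), 89.63) [0.4059 0.5154] [0.0482 0.0531 0.0557]
```

View pics/w3.png

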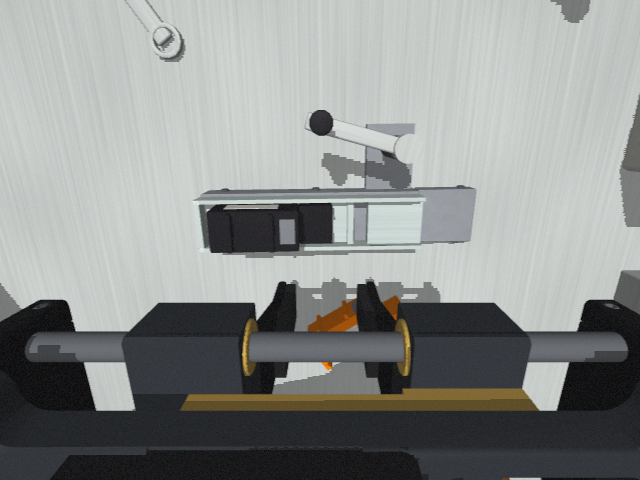

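The image shows the spent cartridge on the run-out at (205–330, 205–250) px with origin about 140 mm ahead, and the lip, slot and empty bed visible at 345–425. The bar is still aside. Next is the fresh cartridge.

```bash
python3 -m creep '{"translation":[[0.62,-0.135,0],[0.62,-0.135,0],[0.62,-0.135,0],[0.62,-0.135,0],[0.62,-0.135,0]],"turn":[[0,0,0],[0,0,0],[0,0,0],[0,0,0],[0,0,0]],"grip":[0.8,0.8,0.8,0.8,0.8]}'
python3 -m creep '{"translation":[[0.62,-0.135,0],[0,0,0],[0,0,0],[0,0,0],[0,0,0]],"turn":[[0,0,0],[0,0,-0.057],[0,0,-0.057],[0,0,-0.057],[0,0,-0.057]],"grip":[0.8,0.8,0.8,0.8,0.8]}' 40
python3 -m creep '{"translation":[[0,0,0],[0,0,0],[0,0,0],[0,0,0],[0,0,0]],"turn":[[0,0,-0.057],[0,0,-0.057],[0,0,-0.057],[0,0,-0.057],[0,0,0]],"grip":[0.8,0.8,0.8,0.8,0.8]}'
python3 - <<'E'
from cell import env
from h import *
r=env.read_camera("wrist");W=world(r);P=W.reshape(-1,3);g=r["frame"].max(-1).ravel()
for n,z0,z1 in(("all",.03,.072),("body",.054,.063),("heel",.03,.042)):
    m=(np.hypot(P[:,0]-.4616,P[:,1]-.3173)<.08)&(P[:,2]>z0)&(P[:,2]<z1)&(g<90)
    q=P[m];print(n,len(q),rect(q) if len(q) else"",np.median(q[:,2]))
cv2.imwrite("pics/w4.png",r["frame"][:,:,::-1])
r=dict(np.load("w3.npz"));W=world(r);P=W.reshape(-1,3)
m=abs(P[:,1]-.021)<.012
for x in np.arange(.52,.62,.003):
    q=P[m&(abs(P[:,0]-x)<.0015)];print(round(x,3),np.median(q[:,2]).round(4),end="; ")
E
```

```text
time_s: 11.38
tool_pos: [0.4512, 0.2692, 0.2124]
tool_rot: [-179.9, 0.1, 90.0]
force: [1.2, -0.2, 0.6]
grip_width: 0.0693
grasp_force: 0.0
time_s: 12.0
tool_pos: [0.4407, 0.3175, 0.2121]
tool_rot: [-179.8, -0.1, 131.4]
force: [0.3, -0.1, 0.4]
grip_width: 0.0693
grasp_force: 0.0
time_s: 12.62
tool_pos: [0.4409, 0.3176, 0.2124]
tool_rot: [-179.9, -0.2, 172.0]
force: [-0.9, 0.4, 0.5]
grip_width: 0.0693
grasp_force: 0.0
all 3927 (array([461.4, 320. ]), array([ 40.2, 117.4]), 82.81) 0.059801020660718185
body 2726 (array([444.9, 322.3]), array([40. , 83.8]), 82.19) 0.05996521434715352
heel 760 (array([461.4, 319.6]), array([ 38.9, 117.3]), 82.52) 0.035968819773964905
0.52 0.036; 0.523 0.0362; 0.526 0.2432; 0.529 0.2683; 0.532 0.2404; 0.535 0.2515; 0.538 0.0441; 0.541 0.0299; 0.544 0.0304; 0.547 0.0303; 0.55 0.0304; 0.553 0.0431; 0.556 0.0442; 0.559 0.044; 0.562 0.0439; 0.565 0.0438; 0.568 0.0441; 0.571 0.0442; 0.574 0.0445; 0.577 0.0441; 0.58 0.0436; 0.583 0.0441; 0.586 0.2955; 0.589 0.2937; 0.592 0.0442; 0.595 0.0439; 0.598 0.0439; 0.601 0.0441; 0.604 0.044; 0.607 0.044; 0.61 0.0439; 0.613 nan; 0.616 0.0202; 0.619 0.02;
  return _methods._mean(a, axis=axis, dtype=dtype,
  ret = ret.dtype.type(ret / rcount)
```

View pics/w4.png

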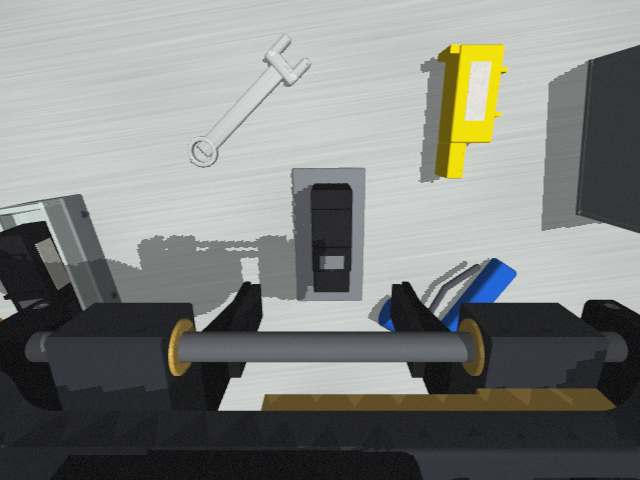

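The image shows the fresh cartridge with heel at (332,240) px, centred between the fingers, and the yellow look-alike far right. I'll grasp the fresh one by its upper body.

```bash
python3 -m creep '{"translation":[[-0.04,0.056,0.4],[0,0,0.6],[0,0,0.6],[0,0,0.5],[0,0,0]],"turn":[[0,0,0],[0,0,0],[0,0,0],[0,0,0],[0,0,0]],"grip":[0.8,0.8,0.8,0.8,0.8]}'
python3 -m creep '{"translation":[[0,0,0.1],[0,0,0]],"turn":[[0,0,0],[0,0,0]],"grip":[0.8,0.8]}'
```

```text
time_s: 13.3
tool_pos: [0.443, 0.3203, 0.0431]
tool_rot: [-179.8, -0.3, 172.0]
force: [0.2, 0.1, 1.5]
grip_width: 0.0693
grasp_force: 0.0
time_s: 13.55
tool_pos: [0.4461, 0.3225, 0.0391]
tool_rot: [180.0, 0.1, 172.0]
force: [0.5, -0.3, 0.9]
grip_width: 0.07
grasp_force: 0.0
```

```bash
python3 -m creep '{"translation":[[0,0,0.05],[0,0,0],[0,0,0],[0,0,0],[0,0,0]],"turn":[[0,0,0],[0,0,0],[0,0,0],[0,0,0],[0,0,0]],"grip":[0.8,0.3,0.3,0.3,0.3]}' 40
python3 -m creep '{"translation":[[0,0,0],[0,0,-0.3],[0,0,-0.7],[0,0,-0.7],[0,0,0]],"turn":[[0,0,0],[0,0,0],[0,0,0],[0,0,0],[0,0,0]],"grip":[0.3,0.3,0.3,0.3,0.3]}'
```

```text
time_s: 14.18
tool_pos: [0.4455, 0.3221, 0.0342]
tool_rot: [-180.0, 0.0, 172.1]
force: [-0.1, 0.2, 0.7]
grip_width: 0.0401
grasp_force: 40.0
time_s: 14.8
tool_pos: [0.4473, 0.3247, 0.1756]
tool_rot: [179.7, 0.4, 172.1]
force: [0.4, -0.8, -2.9]
grip_width: 0.0398
grasp_force: 40.0
```

```bash
python3 -m creep '{"translation":[[0,0,-0.1],[-0.25,-0.53,0],[-0.25,-0.53,0],[-0.25,-0.53,0],[-0.25,-0.53,0]],"turn":[[0,0,-0.046],[0,0,0],[0,0,0],[0,0,0],[0,0,0]],"grip":[0.3,0.3,0.3,0.3,0.3]}'
python3 -m creep '{"translation":[[-0.25,-0.53,0],[-0.25,-0.53,0],[-0.24,-0.53,0],[0,0,0],[0,0,0]],"turn":[[0,0,0],[0,0,0],[0,0,0],[0,0,0],[0,0,0]],"grip":[0.3,0.3,0.3,0.3,0.3]}'
python3 - <<'E'
from cell import env
from h import *
r=env.read_camera("wrist");W=world(r);np.savez("w5.npz",**r);cv2.imwrite("pics/w5.png",r["frame"][:,:,::-1])
knobpost(W)
P=W.reshape(-1,3);g=r["frame"].max(-1).ravel()
m=(abs(P[:,1]-.021)<.03)&(P[:,0]>.5)&(P[:,0]<.68)&(P[:,2]>.14)&(P[:,2]<.24)&(g<90)
for x in np.arange(.5,.68,.008):
    q=P[m&(abs(P[:,0]-x)<.004)]
    if len(q)>3: print(round(x,3),len(q),q[:,1].min().round(4),q[:,1].max().round(4),np.percentile(q[:,2],[10,50,90]).round(4))
E
```

```text
time_s: 15.42
tool_pos: [0.5263, 0.1512, 0.1777]
tool_rot: [-179.9, -0.1, -179.6]
force: [0.3, 0.5, -2.6]
grip_width: 0.0397
grasp_force: 40.0
time_s: 16.05
tool_pos: [0.5857, 0.0268, 0.1777]
tool_rot: [179.9, -0.1, -179.6]
force: [-1.5, 1.2, -1.7]
grip_width: 0.0395
grasp_force: 40.0
knob [544.   26.6] rad 19.2 ztop 0.1682 angle 0.47 r 0.075 146
0.54 1837 0.0079 0.046 [0.163  0.1848 0.2005]
0.548 1701 0.0071 0.0465 [0.2024 0.2035 0.2043]
0.556 1490 0.0073 0.0467 [0.2027 0.2035 0.2043]
0.564 1555 0.0074 0.0468 [0.2032 0.2085 0.21  ]
0.572 2492 -0.006 0.051 [0.1962 0.2037 0.2196]
0.58 1721 0.0017 0.051 [0.2026 0.2036 0.2125]
0.588 1113 0.0022 0.051 [0.2028 0.2039 0.2295]
0.596 196 0.0022 0.051 [0.2254 0.2269 0.2332]
0.604 473 0.0092 0.0472 [0.2087 0.2094 0.21  ]
0.612 530 0.0083 0.0473 [0.2027 0.2034 0.2041]
0.62 396 0.0081 0.0474 [0.2026 0.2033 0.2041]
0.628 11 0.0085 0.0474 [0.2019 0.2027 0.2029]
```

View pics/w5.png

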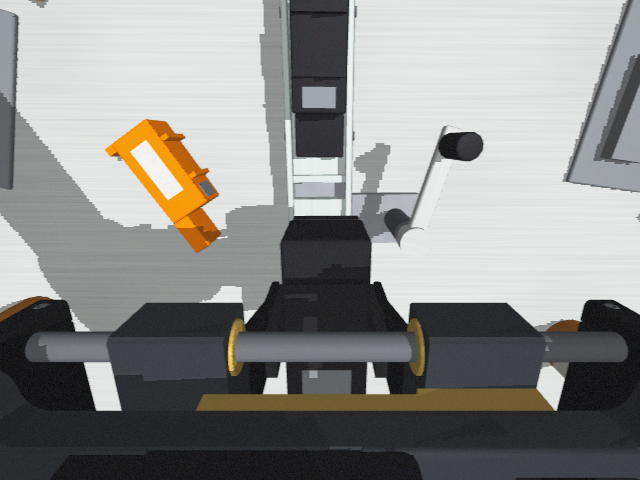

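The image shows the held fresh cartridge with its nose at (325,225) px, the lip at (318,178), guides at u 289 and 352, and the bar still aside. I'll check the guide centre line in this same view.

```bash
python3 - <<'E'
from h import *
r=dict(np.load("w5.npz"));W=world(r);P=W.reshape(-1,3)
m=(P[:,2]>.0495)&(P[:,2]<.0545)&(P[:,0]>.46)&(P[:,0]<.56)&(abs(P[:,1]-.021)<.04)
q=P[m]
for n,s in(("R",q[:,1]<.005),("L",q[:,1]>.037)):
    a=q[s];c=np.polyfit(a[:,0],a[:,1],1);print(n,len(a),np.percentile(a[:,1],[2,50,98]).round(4),"y@.6",np.polyval(c,.6).round(4))
m=abs(P[:,1]-.021)<.012
for x in np.arange(.524,.56,.002):
    q=P[m&(abs(P[:,0]-x)<.001)];print(round(x,3),np.median(q[:,2]).round(4),end="; ")
E
```

```text
R 824 [-0.0067 -0.0039  0.0047] y@.6 -0.003
L 807 [0.0375 0.0447 0.0475] y@.6 0.0459
0.524 0.0361; 0.526 0.0362; 0.528 0.0361; 0.53 0.0362; 0.532 0.0366; 0.534 0.0442; 0.536 0.0438; 0.538 0.0441; 0.54 0.0302; 0.542 0.03; 0.544 0.1861; 0.546 0.2034; 0.548 0.2035; 0.55 0.2034; 0.552 0.2616; 0.554 0.2638; 0.556 0.265; 0.558 0.2653; 0.56 0.2887;
```

```bash
python3 -m creep '{"translation":[[0,-0.075,0],[0,0,0.4],[0,0,0.4],[0,0,0.4],[0,0,0]],"turn":[[0,0,0],[0,0,0],[0,0,0],[0,0,0],[0,0,0]],"grip":[0.3,0.3,0.3,0.3,0.3]}'
python3 -m creep '{"translation":[[0,0,0],[0,0,0]],"turn":[[0,0,0],[0,0,0]],"grip":[0.3,0.3]}'
```

```text
time_s: 16.73
tool_pos: [0.5844, 0.0201, 0.0801]
tool_rot: [-180.0, -0.3, -179.6]
force: [-1.1, -0.1, -2.1]
grip_width: 0.0399
grasp_force: 40.0
time_s: 16.98
tool_pos: [0.5877, 0.0205, 0.0838]
tool_rot: [-180.0, 0.2, -179.6]
force: [0.4, -0.2, -2.3]
grip_width: 0.0399
grasp_force: 40.0
```

```bash
python3 -m creep '{"translation":[[0,0,0.1],[0,0,0.1],[0,0,0.06],[0,0,0],[0,0,0]],"turn":[[0,0,0],[0,0,0],[0,0,0],[0,0,0],[0,0,0]],"grip":[0.3,0.3,0.3,0.3,0.3]}'
python3 -m creep '{"translation":[[0,0,0.03],[0,0,0],[0,0,0]],"turn":[[0,0,0],[0,0,0],[0,0,0]],"grip":[0.3,0.3,0.3]}'
```

```text
time_s: 17.6
tool_pos: [0.5867, 0.0202, 0.0614]
tool_rot: [180.0, 0.0, -179.6]
force: [0.8, 0.5, -2.1]
grip_width: 0.0395
grasp_force: 40.0
time_s: 17.98
tool_pos: [0.5866, 0.0201, 0.059]
tool_rot: [-180.0, 0.0, -179.6]
force: [-0.2, 0.1, -2.2]
grip_width: 0.0399
grasp_force: 40.0
```

```bash
python3 -m creep '{"translation":[[0,0,0.012],[0,0,0],[0,0,0],[0,0,0],[0,0,0]],"turn":[[0,0,0],[0,0,0],[0,0,0],[0,0,0],[0,0,0]],"grip":[0.3,0.3,0.6,0.6,0.6]}'
python3 -m creep '{"translation":[[0,0,0],[0,0,-0.3],[0,0,-0.7],[0,0,-0.7],[0,0,0]],"turn":[[0,0,0],[0,0,0],[0,0,0],[0,0,0],[0,0,0]],"grip":[0.6,0.6,0.6,0.6,0.6]}'
python3 - <<'E'
from cell import env
from h import *
r=env.read_camera("wrist");W=world(r);np.savez("w6.npz",**r);cv2.imwrite("pics/w6.png",r["frame"][:,:,::-1])
knobpost(W)
P=W.reshape(-1,3);g=r["frame"].max(-1).ravel()
m=(abs(P[:,1]-.021)<.03)&(P[:,0]>.53)&(P[:,0]<.68)&(P[:,2]>.075)&(P[:,2]<.1)&(g<95)
q=P[m];print(rect(q),np.percentile(q[:,0],[.5,99.5]))
for x in np.arange(.536,.66,.006):
    a=q[abs(q[:,0]-x)<.003]
    if len(a)>3: print(round(x,3),len(a),a[:,1].min().round(4),a[:,1].max().round(4),np.median(a[:,2]).round(4))
E
```

```text
time_s: 18.6
tool_pos: [0.5867, 0.0201, 0.0581]
tool_rot: [-180.0, 0.0, -179.6]
force: [-0.2, -0.6, 0.4]
grip_width: 0.0514
grasp_force: 0.0
time_s: 19.23
tool_pos: [0.5896, 0.0217, 0.2003]
tool_rot: [-180.0, 0.6, -179.6]
force: [0.4, -0.0, 0.3]
grip_width: 0.0523
grasp_force: 0.0
knob [506.1 115.2] rad 9.0 ztop 0.1271 angle 1.864 r 0.0751 568
(array([585.8,  20.3]), array([83.2, 40.1]), 0.44) [0.54441355 0.6270181 ]
0.542 84 0.0017 0.0391 0.0812
0.548 339 0.0011 0.0397 0.0839
0.554 328 0.001 0.0399 0.084
0.56 403 0.0009 0.0401 0.0842
0.566 246 0.0008 0.0393 0.0897
0.572 313 0.0007 0.0395 0.084
0.578 298 0.0015 0.0396 0.0841
0.584 293 0.0014 0.0397 0.0841
0.59 305 0.0012 0.0399 0.084
0.596 287 0.0012 0.04 0.084
0.602 373 0.0011 0.0402 0.089
0.608 195 0.001 0.0403 0.0841
0.614 126 0.0008 0.0405 0.084
0.62 138 0.0006 0.0407 0.084
0.626 164 0.0006 0.0398 0.0838
```

Fresh is seated: top z 84 mm and level, x about +3 mm, y within 1 mm. Next I take the knob, with the pads aligned along its swing (yaw −17°) and turning along with the bar.

```bash
python3 -m creep '{"translation":[[0.34,0.395,0],[0.34,0.395,0],[0.34,0.395,0],[0,0,0],[0,0,0]],"turn":[[0,0,0],[0,0,0],[0,0,0],[0,0,0.057],[0,0,0.057]],"grip":[0.6,0.6,0.6,0.6,0.6]}'
python3 -m creep '{"translation":[[0,0,0],[0,0,0],[0,0,0],[0,0,0],[0,0,0]],"turn":[[0,0,0.058],[0,0,0.058],[0,0,0.058],[0,0,0.058],[0,0,0.058]],"grip":[0.6,0.6,0.6,0.6,0.6]}'
python3 -m creep '{"translation":[[0,0,0],[0,0,0],[0,0,0],[0,0,0],[0,0,0]],"turn":[[0,0,0.058],[0,0,0.058],[0,0,0.058],[0,0,0.058],[0,0,0.058]],"grip":[0.6,0.6,0.6,0.6,0.6]}'
python3 -m creep '{"translation":[[0,0,0],[0,0,0],[0,0,0],[0,0,0],[0,0,0]],"turn":[[0,0,0.058],[0,0,0.058],[0,0,0.058],[0,0,0.058],[0,0,0.058]],"grip":[0.6,0.6,0.6,0.6,0.6]}'
python3 -m creep '{"translation":[[0,0,0],[0,0,0],[0,0,0],[0,0,0]],"turn":[[0,0,0.058],[0,0,0.055],[0,0,0],[0,0,0]],"grip":[0.6,0.6,0.6,0.6]}'
python3 - <<'E'
from cell import env
import numpy as np
o=env.get_obs();print(np.round(o["qpos"],1),o["tool_pos"],o["tool_rot"])
E
```

```text
time_s: 19.9
tool_pos: [0.5033, 0.1144, 0.1933]
tool_rot: [-179.9, -0.0, 159.6]
force: [-0.4, -0.7, -1.2]
grip_width: 0.0522
grasp_force: 0.0
time_s: 20.52
tool_pos: [0.5035, 0.1142, 0.1932]
tool_rot: [-179.9, -0.0, 107.3]
force: [0.3, 0.1, -1.1]
grip_width: 0.0524
grasp_force: 0.0
time_s: 21.15
tool_pos: [0.5035, 0.1142, 0.1932]
tool_rot: [-179.9, 0.1, 55.1]
force: [1.5, 0.6, -0.2]
grip_width: 0.0525
grasp_force: 0.0
time_s: 21.78
tool_pos: [0.5035, 0.1143, 0.1932]
tool_rot: [180.0, 0.1, 2.9]
force: [-0.3, 0.3, 0.2]
grip_width: 0.0522
grasp_force: 0.0
time_s: 22.28
tool_pos: [0.504, 0.1144, 0.1936]
tool_rot: [180.0, 0.0, -16.9]
force: [0.5, -0.4, -0.2]
grip_width: 0.0522
grasp_force: 0.0
[  31.3    6.9  -49.9  102.7    5.5   73.  -126.9] [0.50395996 0.11437138 0.19357762] [ 1.79975803e+02  4.83270856e-02 -1.69322990e+01]
```

```bash
python3 -m creep '{"translation":[[0.02,-0.02,0.3],[0,0,0.45],[0,0,0.44],[0,0,0],[0,0,0]],"turn":[[0,0,0],[0,0,0],[0,0,0],[0,0,0],[0,0,0]],"grip":[0.6,0.6,0.6,0.6,0.6]}' 40
python3 -m creep '{"translation":[[0,0,0],[0,0,0],[0,0,0],[0,0,0]],"turn":[[0,0,0],[0,0,0],[0,0,0],[0,0,0]],"grip":[0,0,0,0]}'
```

```text
time_s: 22.9
tool_pos: [0.5071, 0.1158, 0.0999]
tool_rot: [-180.0, -0.1, -17.0]
force: [-0.0, 0.2, 0.5]
grip_width: 0.0524
grasp_force: 0.0
time_s: 23.4
tool_pos: [0.5065, 0.1154, 0.099]
tool_rot: [180.0, -0.0, -17.1]
force: [0.7, -0.4, 0.1]
grip_width: 0.02
grasp_force: 0.0
```

```bash
python3 -m creep '{"translation":[[0,0,0],[0,0,0],[0,0,-0.13],[0,0,-0.13],[0,0,0]],"turn":[[0,0,0],[0,0,0],[0,0,0],[0,0,0],[0,0,0]],"grip":[0,0,0,0,0]}'
python3 -m creep '{"translation":[[0.014,0.163,0],[0.014,0.163,0],[0.014,0.163,0],[0,0,0]],"turn":[[0,0,-0.0556],[0,0,-0.0556],[0,0,-0.0556],[0,0,0]],"grip":[0,0,0,0]}'
```

```text
time_s: 24.02
tool_pos: [0.5066, 0.1153, 0.1202]
tool_rot: [180.0, -0.1, -17.1]
force: [2.4, -0.0, -6.1]
grip_width: 0.0172
grasp_force: 40.0
time_s: 24.52
tool_pos: [0.5066, 0.0763, 0.12]
tool_rot: [-180.0, -0.2, 12.9]
force: [5.0, 0.6, -5.5]
grip_width: 0.0171
grasp_force: 40.0
```

```bash
python3 -m creep '{"translation":[[0.014,0.163,0],[0.014,0.163,0],[0.014,0.163,0],[0.014,0.163,0],[0,0,0]],"turn":[[0,0,-0.0556],[0,0,-0.0556],[0,0,-0.0556],[0,0,-0.0556],[0,0,0]],"grip":[0,0,0,0,0]}'
python3 - <<'E'
from cell import env
from h import *
r=env.read_camera("wrist");W=world(r);knobpost(W)
o=env.get_obs();p=o["tool_pos"];d=np.array([.578,.0935])-p[:2];print(np.hypot(*d),np.arctan2(d[0],d[1]))
E
```

```text
time_s: 25.15
tool_pos: [0.5351, 0.035, 0.1201]
tool_rot: [179.9, -0.3, 53.0]
force: [6.6, 3.7, -4.9]
grip_width: 0.0168
grasp_force: 40.0
knob [535.4  37.4] rad 19.0 ztop 0.1692 angle 0.649 r 0.0705 467
0.07247924531858128 0.6362109822383176
```

```bash
python3 -m creep '{"translation":[[0.018,0.163,0],[0.018,0.163,0],[0.018,0.163,0],[0.012,0.13,0],[0,0,0]],"turn":[[0,0,-0.0556],[0,0,-0.0556],[0,0,-0.0556],[0,0,-0.043],[0,0,0]],"grip":[0,0,0,0,0]}'
python3 - <<'E'
from cell import env
from h import *
for n in("wrist","scene"):
    r=env.read_camera(n);knobpost(world(r));cv2.imwrite(f"pics/{n}8.png",r["frame"][:,:,::-1])
E
```

```text
time_s: 25.82
tool_pos: [0.581, 0.021, 0.1195]
tool_rot: [179.9, -0.2, 90.8]
force: [4.7, 2.2, -5.7]
grip_width: 0.0169
grasp_force: 40.0
knob [580.2  23.6] rad 19.0 ztop 0.1687 angle -0.031 r 0.07 514
knob [565.9  26.3] rad 9.4 ztop 0.1598 angle 0.178 r 0.0683 15
```

View pics/wrist8.png

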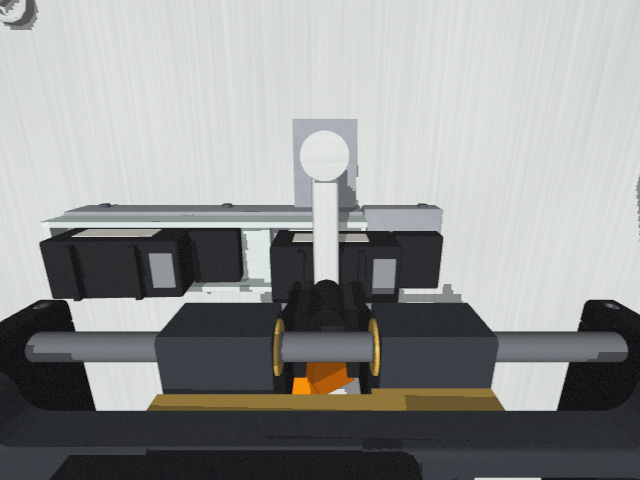

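The bar lies squarely across the fresh cartridge, with the post at (325,156) px and the knob at (325,300), still raised. I lower it between the ridges and release.

```bash
python3 -m creep '{"translation":[[0,0,0.1],[0,0,0.1],[0,0,0],[0,0,0]],"turn":[[0,0,0],[0,0,0],[0,0,0],[0,0,0]],"grip":[0,0,0,0]}'
python3 -m creep '{"translation":[[0,0,0],[0,0,0],[0,0,0],[0,0,0]],"turn":[[0,0,0],[0,0,0],[0,0,0],[0,0,0]],"grip":[0.5,0.5,0.5,0.5]}'
python3 -m creep '{"translation":[[0,0,-0.3],[0,0,-0.6],[0,0,-0.6],[-0.4,0,0],[0,0,0]],"turn":[[0,0,0],[0,0,0],[0,0,0],[0,0,0],[0,0,0]],"grip":[0.5,0.5,0.5,0.5,0.5]}'
python3 - <<'E'
from cell import env
from h import *
r=env.read_camera("wrist");W=world(r);cv2.imwrite("pics/w9.png",r["frame"][:,:,::-1])
knobpost(W)
P=W.reshape(-1,3);g=r["frame"].max(-1).ravel()
for n,x0,x1,z0,z1 in(("fresh",.535,.67,.078,.0875),("freshheel",.626,.67,.056,.064),("spent",.38,.53,.07,.092),("bar",.56,.60,.0915,.1)):
    q=P[(abs(P[:,1]-.021)<.03)&(P[:,0]>x0)&(P[:,0]<x1)&(P[:,2]>z0)&(P[:,2]<z1)&((g<95)|(n=="bar"))]
    print(n,len(q),rect(q) if len(q) else"",np.median(q[:,2]).round(4))
E
```

```text
time_s: 26.42
tool_pos: [0.5806, 0.0208, 0.1037]
tool_rot: [179.9, -0.1, 90.7]
force: [5.1, 3.0, -5.3]
grip_width: 0.0173
grasp_force: 40.0
time_s: 26.92
tool_pos: [0.5794, 0.0191, 0.1036]
tool_rot: [-180.0, 0.0, 90.7]
force: [-0.1, 0.7, -0.2]
grip_width: 0.0422
grasp_force: 0.0
time_s: 27.55
tool_pos: [0.5803, -0.0161, 0.2237]
tool_rot: [180.0, 0.1, 90.4]
force: [0.2, -0.3, -0.2]
grip_width: 0.0431
grasp_force: 0.0
knob [579.3  21.6] rad 8.9 ztop 0.1307 angle -0.018 r 0.0719 396
fresh 2458 (array([585.9,  21. ]), array([83.8, 39.9]), 0.61) 0.084
freshheel 1303 (array([644.9,  21.4]), array([33.8, 40.2]), 0.87) 0.06
spent 3738 (array([442.8,  22.1]), array([39.4, 83. ]), 89.6) 0.082
bar 430 (array([575.6,  26.8]), array([51.2, 20.4]), 72.06) 0.0935
```

View pics/w9.png

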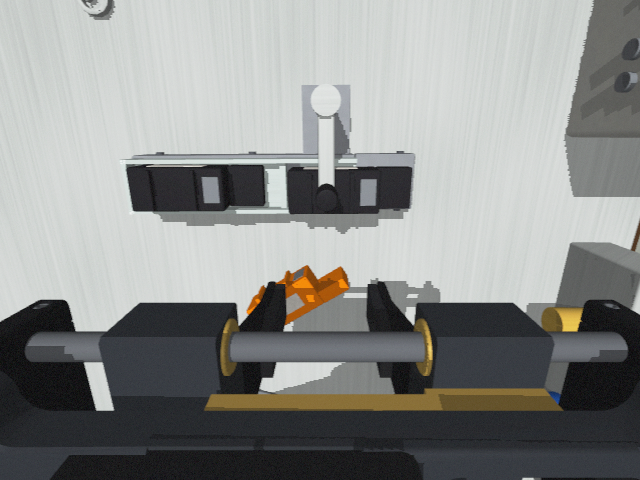

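The image shows the spent cartridge on the run-out (130–265 px), the fresh one seated (288–412 px), and the bar across it with the knob at (327,198). The bar angle is about −0.02 rad, its lift about 0, and the robot is clear.

```bash
python3 -m creep '{"translation":[[0,0,0],[0,0,0]],"turn":[[0,0,0],[0,0,0]],"grip":[0.5,0.5]}'; python3 -c "
from cell import env
print(env.sign_off())"
```

```text
time_s: 27.85
tool_pos: [0.5797, -0.0114, 0.2232]
tool_rot: [-180.0, -0.0, 90.8]
force: [-1.0, 0.1, 0.5]
grip_width: 0.0436
grasp_force: 0.0
the job is handed in; nothing more can be done
None
```

The cartridge change is finished and handed in after about 28 s of robot time; the sign-off returned no verdict, but by the last camera check the spent cartridge is on the run-out, the fresh one is seated level in the bed, and the bar is across it and down. The knob slipped out of the gripper on the first swing, but the bar still ended up well aside.

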